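# Hang the vial carousel on the mixer's slanted spindle

### The job

Pick up the vial carousel by its hub, hang it on the vial mixer's slanted spindle by sliding it on along the spindle, and turn it under a light push until its notches drop over the drive pin and it sits fully home, flush on the drive plate. Be gentle: stop turning as soon as it drops in, since the pin must not be forced round. Let go at the end, and leave the bottle, the carton and the green bin where they are.

Things in the scene. Friction and masses are not known exactly. Their poses are not given: they have to be found in the camera images.
- carousel_hub (a point): Vial carousel: loose plastic, 64 mm tall, 0.17-0.34 kg, standing upright at first. Bottom to top: notched coupling (0-8 mm, 58 mm across), white disc (8-16 mm, 120 mm across, six dark pockets), upright grey hub (16-64 mm, 44 mm across) to grip. A 22 mm bore runs right through. This point: on the bore's axis, 42 mm above the underside, 22 mm below the hub's top; z along the bore to the top.
- carousel_foot (a point): Middle of the carousel's underside, on the bore's axis (axes as for the hub point). The underside has four straight radial notches, 9.5 mm wide and 8 mm deep, every 90 degrees, one of them along this frame's x axis; any opposite pair fits over the mixer's drive pin.
- mixer: Vial mixer: a heavy white and grey machine on a 190 x 150 mm foot, fixed to the counter. Origin on the counter below the middle of the drive plate; x points to the machine's back. Its body lies behind and below the plate, all of it under 140 mm high, save the spindle. Nothing may press on it, its spindle or its pin with more than 25 N; a push of 5 to 8 N along the spindle does everything.
- head: Aluminium drive plate, 64 mm across. Origin at the middle of its face, 95 mm above the counter; z points out along the spindle, 40 degrees from upright, to the machine's front. Plate, spindle and pin are cushioned: they give way together along -z from about 3 N, 0.8 mm per N, 8 mm at most. Carousel home: underside flush on this face, hub point at z = 42 mm; else it rests on the pin, 6 mm higher.
- spindle_tip (a point): End of the steel spindle, 76 mm out from the plate's face (axes as for the plate; they do not turn with the pin). The spindle is 19 mm thick up to 66 mm from the face, then tapers to 8 mm at the tip.
- pin_mid (a point): Middle of the drive pin, 3 mm above the plate's face on the spindle's axis (axes as for the plate). Square steel cross pin, 6 x 6 mm, 48 mm long, lying on the face. Its direction around the spindle differs every time and is not measured. A stiff gear motor holds it: forcing it round breaks the 25 N limit. The carousel drops over it when aligned within about 4 degrees, so within a turn of 82 degrees.
- bottle_mid (a point): Amber medicine bottle, loose bystander, 54 mm across, 105 mm tall; point half-way up.
- carton_mid (a point): Paper carton, loose bystander, 70 x 110 x 60 mm; point at its centre.
- bin_mid (a point): Green stock bin, loose bystander, 130 x 100 x 65 mm; point at the centre, half-way up.
Things that resemble listed ones, but are neither listed nor needed, are in the scene too. There is more than one size of the mixer; the job needs the smaller.

How it is judged:
On the way, in this order (a step that is already met when the one before it is completed fails the run):
1. the carousel is lifted clear of the counter (height (world z) of carousel_hub above 0.1 m), for 0.1 s.
2. the spindle's tip is in the carousel's bore, the carousel in line with the spindle (z of carousel_hub in the frame of head below 0.108 m and x of carousel_hub in the frame of head between -0.006 and 0.006 m and y of carousel_hub in the frame of head between -0.006 and 0.006 m and angle between the z axis of carousel_hub and the z axis of head, either way round below 0.2 rad).
At the end, for the whole second after the job is handed in: The carousel sits on the spindle, at rest and released, in line with it within 4.5 degrees, its hub point within 5 mm of the spindle's axis and its underside within 2.5 mm of the drive plate, which is possible only with notches over the drive pin (z of carousel_hub in the frame of head between 0.038 and 0.0445 m and x of carousel_hub in the frame of head between -0.005 and 0.005 m and y of carousel_hub in the frame of head between -0.005 and 0.005 m and angle between the z axis of carousel_hub and the z axis of head, either way round below 0.08 rad); the robot touches nothing.
It fails at once if something presses on the mixer with more than 25 N (contact force between mixer and anything else above 25 N).
It fails at once if the bottle is moved by more than 30 mm (distance of bottle_mid from where it was at the start of the episode above 0.03 m).
It fails at once if the carton is moved by more than 30 mm (distance of carton_mid from where it was at the start of the episode above 0.03 m).
It fails at once if the green bin is moved by more than 30 mm (distance of bin_mid from where it was at the start of the episode above 0.03 m).
It also fails if it takes over 61 s, if anything falls off the work surface, if the arm or the gripper's body presses on something with over 40 N, if the wrist force passes 120 N, or if a joint passes its speed limit or range.

### The arm

A 6-joint arm with a two-finger parallel gripper is mounted at the origin on the work surface. World frame = base frame: x ahead of the robot, y to its left, z up, the work surface at z = 0. Lengths are in m, angles in rad, forces in N, time in s.
With the tool pointing down it reaches from about 0.35 to 0.975 m from the base axis. Payload 4.9 kg.
Tool frame: the origin (TCP) lies on the centre line of the jaws, within the pads' length; the fingertips stand 8 mm ahead of it and the grasp point (between the pads) lies 11 mm behind it; z points along the fingers, y is the direction in which the jaws open and shut (so a half turn about z gives the same grasp; the last joint's range is limited). The gripper opens to 85 mm and grips with 20 to 120 N. Pads are 22 mm wide; open, the fingers measure 114 mm over their backs; the gripper's body (76 mm by 85 mm) begins 54 mm behind the grasp point. The pads swing forward as they close: fully open they stand 13 mm farther back than shut.
Start: joints at [-0.119, 0.053, 1.613, -0, 1.476, -0.119], TCP at [0.625, 0, 0.239] pointing down, gripper open.
Joint ranges: [-3.01, 3.01], [-1.01, 2.22], [0.06, 2.58], [-1.02, 4.17], [0.09, 2.62], [-3.14, 3.14]. Speed limits (rad/s): [2.57, 2.57, 3.14, 3.14, 3.14, 3.14].

### API

Orientations are given as a rotation vector (axis times angle).
In Python, from station import get_obs, get_image, calibration, finish_job gives the robot as it stands. The module is installed in compiled form; this text tells all that it offers.
- The arm moves only by the shell command python3 -m jog 'ROWS' [FORCE]. ROWS is JSON, a list of rows, each a list of 7 numbers: the shift along the tool's x, y, z in cm, then the turn, a rotation vector about the tool's x, y, z in rad, then the closure in counts, from 0 (fully open) to 255 (shut). In form: [[dx, dy, dz, ax, ay, az, jaw], ...]. A call has 1 to 8 rows; each row is the pose to reach, as a shift and turn from the pose measured when the call began, along the tool's axes at that moment; what a row does not reach only later rows make up. A row lasts 1/12 s, in which the tool goes at most 41.7 mm and 7.16 degrees, less where a joint would pass 70% of its speed; a pose out of reach is approached as far as the arm can. A call with a gripper value outside its range is refused whole. The fingers move at their own pace and stop on an object; FORCE is the grip in N (left out, the last holds). Time passes only in rows, so rows that repeat a pose let the fingers close. It gives the time, the measured TCP pose, the force and the opening at its end, in the units of the state.
- get_obs(): the state, without advancing time (a new reading comes with each control period).
- get_image(name): name is "scene" or "side" or "wrist"; returns the picture (480x640x3 uint8, red, green, blue); there is no depth.
- calibration(name): a dict with "vfov" (degrees; the focal length in pixels is half the picture's height over the tangent of half this angle, whatever the lens; pixels are square), "cx", "cy" (the principal point, pixels), "dist_coeffs" ([k1, k2, p1, p2, k3] as OpenCV has them; the pictures are not rectified), "R" (3x3) and "t" (3): a world point X has camera coordinates R X + t. Camera axes: x right, y down, z forward; pixel columns grow to the right and rows downward; lengths in m; the calibration is good to about 2 mm. A picture is of the moment at which its call begins: read the wrist's pose just before it. calibration takes no time and is no camera call; for the wrist camera it gives the pose at the moment of the call.
- finish_job(): hands the job in, once; it reports no verdict.
The state is a dict: "t": time; "q": joint angles; "dq": joint speeds; "effort": joint torques, N m; "tool_pos": TCP position; "tool_rot": TCP orientation; "contact_force": force on the tool from outside, world axes, zero at the start; "wrist_torque": the same for the moment, N m; "opening": finger opening in m.
Only numpy, scipy, OpenCV 4.12 (cv2) and the standard library are available. Lean on these libraries where they do the work, as an engineer would, in place of code of your own. Each camera call takes 0.05 s, during which the arm holds its last target. There are 200 camera calls.

## Working session

There is one attempt and no reset: what is moved stays moved. The work goes in short steps, Python scripts to look and compute and a shell command to move; the robot and the scene stay as the last step left them, time stands still between calls to the robot, and variables do not carry over. Pictures are saved under pics/ and viewed, about 8 in all and at most 12, crops included, and the job is handed in when it is done.

```bash
mkdir -p pics; python3 - <<'E'
from station import *
import cv2, numpy as np
o=get_obs(); print(o)
for n in ("scene","side"):
    c=calibration(n); print(n,c)
    cv2.imwrite(f"pics/{n}0.png",get_image(n)[:,:,::-1])
print(calibration("wrist"))
E
```

```text
{'t': 0.0, 'q': array([-1.19001394e-01,  5.33622439e-02,  1.61432824e+00,  7.45754763e-06,
        1.47600019e+00, -1.19016381e-01]), 'dq': array([ 7.54445000e-04, -8.04143209e-05,  3.57475168e-04,  2.07380900e-03,
       -1.74035808e-03, -1.81511656e-05]), 'effort': array([ 2.70554956e-04, -3.93670499e+01, -3.70175600e+01, -1.62778279e-04,
        6.93513779e-03, -6.06393527e-06]), 'tool_pos': array([6.24379012e-01, 7.58242158e-05, 2.38039216e-01]), 'tool_rot': array([-2.22025578e+00, -2.22028747e+00,  2.02692834e-03]), 'contact_force': array([-0.60942756,  0.2924382 , -0.60708219]), 'wrist_torque': array([-0.02407035, -0.00582093,  0.0308406 ]), 'opening': 0.08582548267301951}
scene {'vfov': 52.06308237312266, 'cx': 322.25771075653347, 'cy': 248.00006136624643, 'dist_coeffs': array([-0.10847015,  0.        ,  0.        ,  0.        ,  0.        ]), 'R': array([[ 0.34571096,  0.93832773,  0.00500125],
       [ 0.80335917, -0.29322156, -0.51830026],
       [-0.48486903,  0.18319988, -0.85518409]]), 't': array([-0.21544626, -0.30398452,  1.58540739])}
side {'vfov': 53.49781856959119, 'cx': 312.2751373920427, 'cy': 249.98152046077405, 'dist_coeffs': array([-0.04739275,  0.        ,  0.        ,  0.        ,  0.        ]), 'R': array([[ 0.93281911, -0.35975387, -0.02063186],
       [-0.18989852, -0.44212062, -0.87662302],
       [ 0.30624675,  0.82164866, -0.48073529]]), 't': array([-0.41933869,  0.22952911,  1.08714749])}
{'vfov': 67.45064007203553, 'cx': 323.3621599399031, 'cy': 240.7045244682915, 'dist_coeffs': array([-0.01335088,  0.        ,  0.        ,  0.        ,  0.        ]), 'R': array([[ 9.99998576e-01, -7.72026879e-04, -1.50034614e-03],
       [-3.41218250e-04, -9.63341819e-01,  2.68276768e-01],
       [-1.65246306e-03, -2.68275874e-01, -9.63340711e-01]]), 't': array([-0.62322698, -0.03391708,  0.37792802])}
```

View pics/scene0.png

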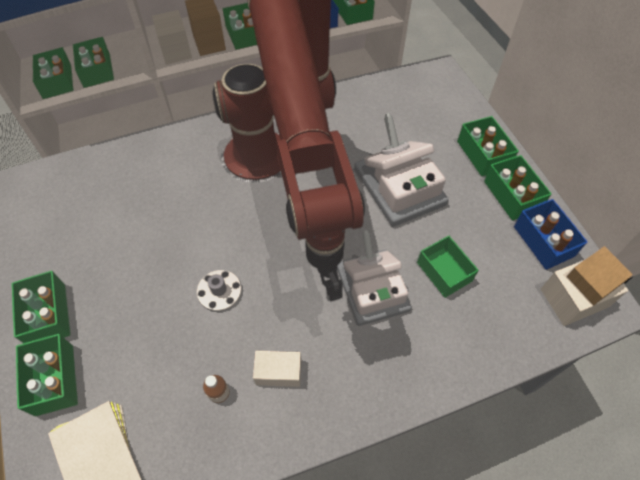

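View pics/side0.png

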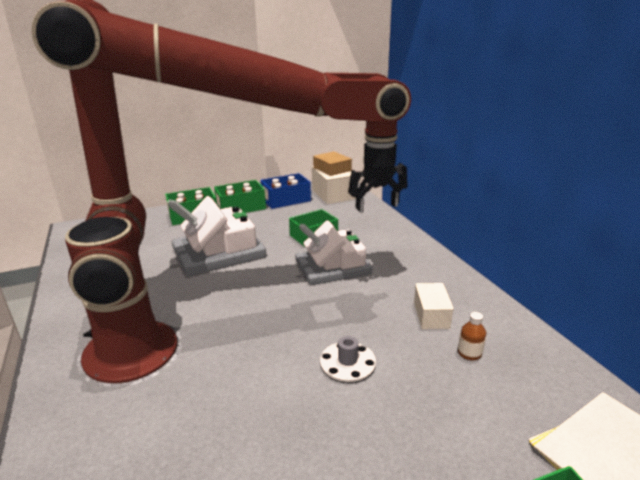

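The carousel (the only one) is at scene (219,288) / side (348,360). There are two mixers. The big one is at scene (405,180) / side (215,235), and the smaller one, which I choose, is at scene (377,285) / side (333,250). Its spindle tip is near side (304,226) and points towards the robot. The carton, bottle and empty green bin are at scene (277,368), (215,388) and (447,265). Next is a close crop.

```bash
cat > h.py <<'E'
import numpy as np, cv2
from scipy.optimize import least_squares
from scipy.spatial.transform import Rotation as Ro
from station import *
def K(c):
    f=240/np.tan(np.radians(c['vfov']/2)); return np.array([[f,0,c['cx']],[0,f,c['cy']],[0,0,1]])
def proj(c,X):
    return cv2.projectPoints(np.atleast_2d(np.float64(X)),cv2.Rodrigues(c['R'])[0],c['t'],K(c),c['dist_coeffs'])[0][:,0]
def ray(c,p):
    u=cv2.undistortPoints(np.array([[p]],float),K(c),c['dist_coeffs'])[0,0]
    return -c['R'].T@c['t'], c['R'].T@np.array([*u,1])
def onz(c,p,z):
    o,d=ray(c,p); return o+d*(z-o[2])/d[2]
def tri(cs,ps):
    A=np.zeros((3,3));b=np.zeros(3)
    for c,p in zip(cs,ps):
        o,d=ray(c,p); d/=np.linalg.norm(d); M=np.eye(3)-np.outer(d,d); A+=M;b+=M@o
    X=np.linalg.solve(A,b); return X,[np.round(proj(c,X)[0]-p,1) for c,p in zip(cs,ps)]
E
python3 - <<'E'
import cv2,numpy as np
a=cv2.imread('pics/scene0.png');b=cv2.imread('pics/side0.png')
f=lambda im,x,y,w,h:cv2.resize(im[y:y+h,x:x+w],(w*4,h*4),interpolation=cv2.INTER_CUBIC)
r1=np.hstack([f(a,330,210,100,75*1),f(b,280,205,100,75)])
r1=np.hstack([f(a,330,215,100,110)[:440],f(b,285,200,100,110)])
r2=np.hstack([f(a,170,265,100,40),f(b,298,335,100,40)])
cv2.imwrite('pics/c1.png',np.vstack([r1,r2]))
E
```

```text
(no output)
```

View pics/c1.png

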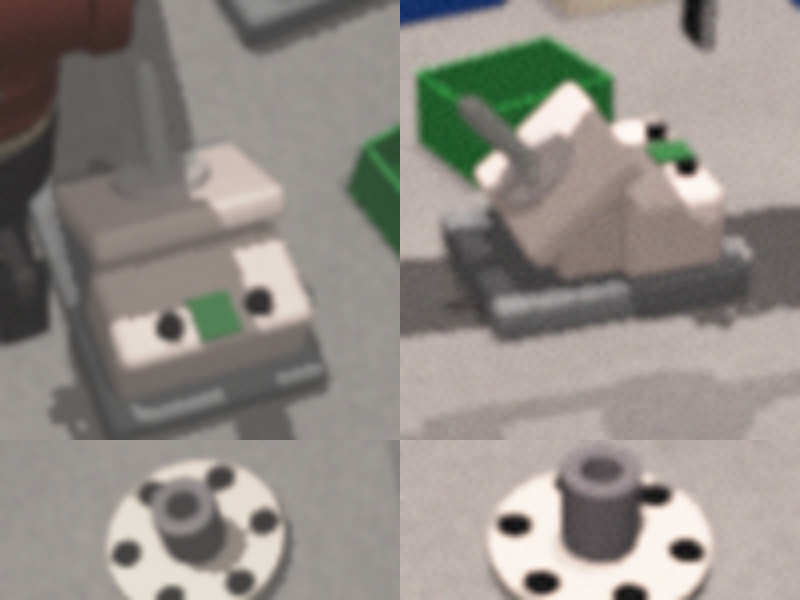

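```bash
python3 - <<'E'
from h import *
np.set_printoptions(precision=4,suppress=True)
s,d=calibration('scene'),calibration('side')
print('hub top',tri([s,d],[(215.75,280.75),(348.75,342.5)]),onz(s,(215.75,280.75),.064),onz(d,(348.75,342.5),.064))
T=tri([s,d],[(367,232),(302,226)]);P=tri([s,d],[(369.5,259.5),(318.7,242.5)])
print('tip',T,'plate',P)
v=T[0]-P[0];print(np.linalg.norm(v),v/np.linalg.norm(v),np.degrees(np.arctan2(v[1],v[0])))
print('foot scene',onz(s,(357.5,322.5),.0),onz(s,(411,309),.0))
print('foot side',onz(d,(310,284),.0),onz(d,(371,271),0.0),onz(d,(297,257),.0))
for n,a,b,z in [('bottle',(215,388),(472,338),.05),('carton',(277,368),(434,306),.03),('bin',(447,265),(313,228),.03)]: print(n,tri([s,d],[a,b]))
E
```

```text
hub top (array([ 0.4423, -0.2311,  0.061 ]), [array([-0.3,  0.8]), array([-0.9, -0.5])]) [ 0.4422 -0.2297  0.064 ] [ 0.4418 -0.2366  0.064 ]
tip (array([0.4868, 0.1709, 0.1466]), [array([-0.2,  0.7]), array([-0.6, -0.4])]) plate (array([0.5334, 0.1638, 0.0882]), [array([-0.1,  0.3]), array([-0.2, -0.2])])
0.07502129702544004 [-0.6217  0.0944  0.7775] 171.3636428740685
foot scene [0.6534 0.0873 0.    ] [0.6674 0.2362 0.    ]
foot side [0.4812 0.0997 0.    ] [0.6676 0.0955 0.    ] [0.4986 0.2566 0.    ]
bottle (array([ 0.7085, -0.3032,  0.0414]), [array([ 0., -0.]), array([0., 0.])])
carton (array([ 0.7096, -0.1511,  0.0287]), [array([-0.6,  1.2]), array([-1.2, -0.5])])
bin (array([0.5949, 0.3751, 0.028 ]), [array([-0.3,  1. ]), array([-0.7, -0.5])])
```

```bash
python3 -m jog '[[-4,-3,0,0,0,0,0],[-8,-6.2,0,0,0,0,0],[-12,-9.3,0,0,0,0,0],[-16,-12.5,0,0,0,0,0],[-20,-15.5,0,0,0,0,0],[-23.2,-18.2,0,0,0,0,0],[-23.2,-18.2,0,0,0,0,0],[-23.2,-18.2,0,0,0,0,0]]'
python3 - <<'E'
from h import *
import pickle
o=get_obs();print(o['tool_pos'],o['tool_rot'],o['q'])
c=calibration('wrist');w=get_image('wrist');s=get_image('scene')
pickle.dump(c,open('w1.pkl','wb'))
cv2.imwrite('pics/w1.png',w[:,:,::-1]);cv2.imwrite('pics/s1.png',s[:,:,::-1]);cv2.imwrite('pics/d1.png',get_image('side')[:,:,::-1])
print(proj(c,[.442,-.232,.064]))
E
```

```text
t: 0.77
tool_pos: [0.4388, -0.2359, 0.238]
tool_rot: [-2.227, -2.213, 0.006]
contact_force: [0.1, 0.1, 0.3]
opening: 0.0857
[ 0.43884488 -0.2359277   0.2380136 ] [-2.22741358 -2.21308666  0.00608801] [-0.64078237 -0.25507577  1.90080836 -0.00360011  1.49807619 -0.634064  ]
[[328.63714293 216.56264483]]
```

View pics/w1.png

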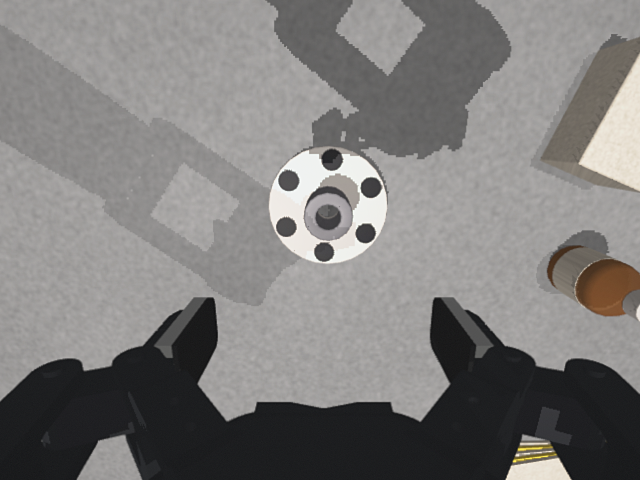

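The hub's top ring is centred at about (328,214) and the disc at (328,206). The fingers sit clear on both sides.

```bash
python3 - <<'E'
from h import *
import pickle
c=pickle.load(open('w1.pkl','rb'))
im=cv2.imread('pics/w1.png');m=((im.min(2)>175)).astype(np.uint8)
m[:140]=0;m[275:]=0;m[:,:255]=0;m[:,400:]=0
k=max(cv2.findContours(m,0,2)[0],key=cv2.contourArea);e=cv2.fitEllipse(cv2.convexHull(k));print(e)
print('disc',onz(c,e[0],.016),'hub',onz(c,(328,214),.064))
s=calibration('scene')
a=cv2.imread('pics/s1.png');b=cv2.imread('pics/d1.png')
f=lambda im,x,y,w,h:cv2.resize(im[y:y+h,x:x+w],None,fx=4,fy=4,interpolation=cv2.INTER_CUBIC)
cv2.imwrite('pics/c2.png',np.hstack([f(a,330,205,100,120),f(b,285,195,100,120)]))
E
```

```text
((327.5267028808594, 204.950927734375), (116.50923919677734, 118.30154418945312), 100.21820068359375)
disc [ 0.44140291 -0.23020115  0.016     ] hub [ 0.44145218 -0.22971959  0.064     ]
```

View pics/c2.png

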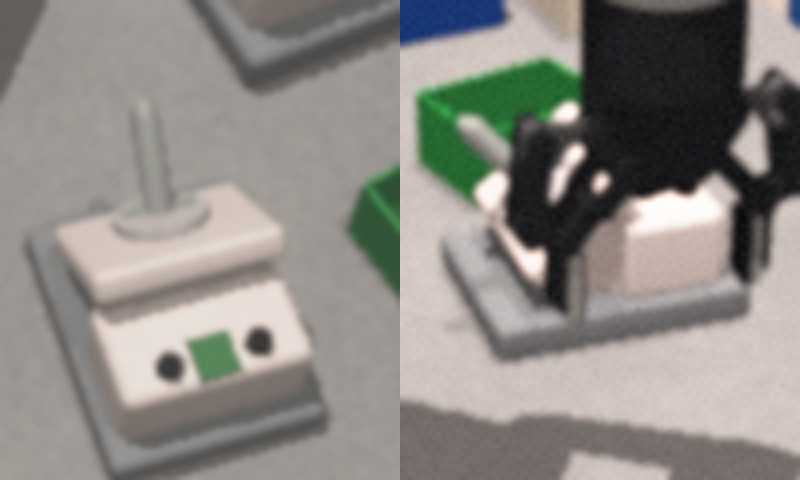

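The carousel is at (0.441,-0.230), and the disc and hub-top estimates agree. Now I descend and grip.

```bash
python3 -m jog '[[0.3,0.15,-0,0,0,0,0],[0.6,0.26,3,0,0,0,0],[0.6,0.26,7,0,0,0,0],[0.6,0.26,11,0,0,0,0],[0.6,0.26,15,0,0,0,0],[0.6,0.26,18.5,0,0,0,0],[0.6,0.26,20.3,0,0,0,0],[0.6,0.26,20.8,0,0,0,0]]' 40
python3 -m jog '[[0,0,0,0,0,0,60],[0,0,0,0,0,0,120],[0,0,0,0,0,0,160],[0,0,0,0,0,0,200],[0,0,0,0,0,0,200],[0,0,0,0,0,0,200],[0,0,0,0,0,0,200],[0,0,0,0,0,0,200]]' 40
python3 -c "
from station import *;print(get_obs())"
```

```text
t: 1.58
tool_pos: [0.4423, -0.222, 0.0253]
tool_rot: [-2.212, -2.215, 0.003]
contact_force: [-0.9, 0.6, -0.4]
opening: 0.0856
t: 2.25
tool_pos: [0.444, -0.2228, 0.0275]
tool_rot: [-2.215, -2.218, 0.0]
contact_force: [0.4, 2.4, 6.2]
opening: 0.0427
{'t': 2.25, 'q': array([-6.15580419e-01, -1.06116983e-02,  2.05913158e+00,  1.09044573e-03,
        1.10020974e+00, -6.17248849e-01]), 'dq': array([-1.34177555e-03,  8.48586126e-07, -4.12797568e-04,  4.48913128e-04,
       -9.94492033e-04, -8.35584058e-04]), 'effort': array([ -1.00923199, -27.26871014, -28.16109896,  -0.41641918,
        -0.14161629,   0.06721663]), 'tool_pos': array([ 0.44399704, -0.22281465,  0.02749035]), 'tool_rot': array([-2.21505382e+00, -2.21764815e+00,  3.82348275e-04]), 'contact_force': array([0.37982313, 2.37233871, 6.205891  ]), 'wrist_torque': array([ 0.27018429, -0.17239295,  0.03301856]), 'opening': 0.042730442222822525}
```

```bash
python3 - <<'E'
from h import *
o=get_obs();print(o['tool_pos'])
c=calibration('wrist');w=get_image('wrist')
cv2.imwrite('pics/w2.png',w[:,:,::-1])
p=o['tool_pos']
print(proj(c,[[p[0],p[1],.064],[p[0],p[1]-.0075,.064],[p[0],p[1],.016],[p[0],p[1]-.0075,.016]]))
E
```

```text
[ 0.44399704 -0.22281465  0.02749035]
[[325.49725927 366.44142506]
 [325.44988686 386.91492206]
 [325.40213592 301.13028607]
 [325.37001805 316.56729569]]
```

View pics/w2.png

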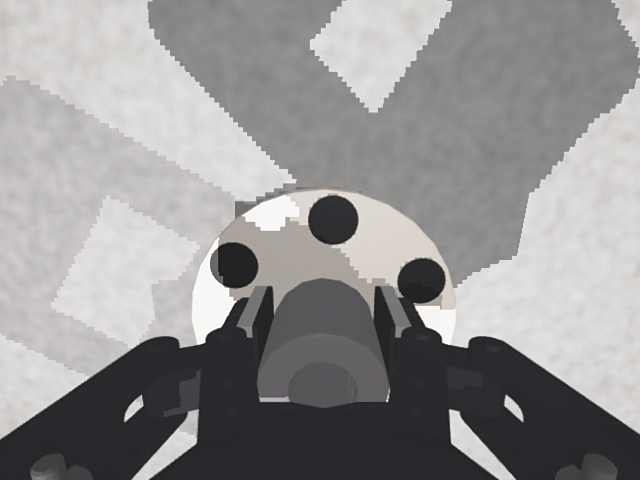

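```bash
python3 - <<'E'
from h import *
c=calibration('wrist');p=get_obs()['tool_pos'];th=np.linspace(0,2*np.pi,361)
for off in (0,.003,.005,.007,.009):
    r=[]
    for R,z in((.06,.016),(.022,.064),(.011,.064)):
        q=proj(c,np.c_[p[0]+R*np.cos(th),p[1]-off+R*np.sin(th),z+0*th]); r+=[q[:,0].min(),q[:,0].max(),q[:,1].min()]
    print(off,np.round(r))
E
```

```text
0 [189. 462. 162. 255. 396. 302. 290. 361. 335.]
0.003 [190. 461. 170. 256. 396. 311. 291. 360. 344.]
0.005 [190. 461. 175. 256. 395. 317. 291. 360. 350.]
0.007 [191. 461. 180. 256. 395. 323. 291. 360. 355.]
0.009 [191. 460. 185. 257. 394. 329. 291. 360. 361.]
```

The hub sits about 9.5 mm off the pads' centre towards -y. I'll open, shift and regrip 3 mm higher.

```bash
python3 -m jog '[[0,0,0,0,0,0,100],[0,0,0,0,0,0,60],[0,0,-0.3,0,0,0,60],[-0.5,0,-0.3,0,0,0,60],[-0.95,0,-0.3,0,0,0,60],[-0.95,0,-0.3,0,0,0,60],[-0.95,0,-0.3,0,0,0,60],[-0.95,0,-0.3,0,0,0,60]]' 40
python3 -m jog '[[0,0,0,0,0,0,120],[0,0,0,0,0,0,160],[0,0,0,0,0,0,200],[0,0,0,0,0,0,200],[0,0,0,0,0,0,200],[0,0,0,0,0,0,200]]' 40
python3 - <<'E'
from h import *
o=get_obs();print(o['tool_pos'],o['contact_force'],o['wrist_torque'])
c=calibration('wrist');w=get_image('wrist')
cv2.imwrite('pics/w3.png',w[:,:,::-1]);p=o['tool_pos'];th=np.linspace(0,2*np.pi,361)
for off in (-.003,0,.003):
    r=[]
    for R,z in((.06,.016),(.022,.064),(.011,.064)):
        q=proj(c,np.c_[p[0]+R*np.cos(th),p[1]-off+R*np.sin(th),z+0*th]); r+=[q[:,0].min(),q[:,0].max(),q[:,1].min()]
    print(off,np.round(r))
g=cv2.cvtColor(w,cv2.COLOR_RGB2GRAY)
print(g[130:260:2,280]); print(g[260:400:2,323])
E
```

```text
t: 2.97
tool_pos: [0.4438, -0.2324, 0.0302]
tool_rot: [-2.215, -2.217, 0.0]
contact_force: [-0.2, 0.2, -0.7]
opening: 0.0651
t: 3.47
tool_pos: [0.4439, -0.2324, 0.0304]
tool_rot: [-2.215, -2.217, 0.0]
contact_force: [-1.3, -0.6, 1.4]
opening: 0.0431
[ 0.4438846  -0.23242435  0.03035634] [-1.29506176 -0.55590686  1.35568115] [-0.00143187  0.04489778 -0.00142902]
-0.003 [191. 460. 154. 256. 395. 289. 291. 360. 322.]
0 [192. 460. 162. 257. 394. 298. 291. 360. 330.]
0.003 [192. 459. 169. 257. 394. 307. 291. 360. 339.]
[141 140 141 141 141 142 145 144 143 141 137 134 130 126 126 130 213 215
 133 136 105 146 204 210 212 211 221 244 230 248 247 247 247 247 247 247
 247 247 247 247 247 247 247 247 247 247 247 247 247 248 225 158 161 161
 161 161 161 161 160 161 161 162 161 161 160]
[ 85  85  85  84  84  85  85  85  84  85  85  85  85  84  84  84  85  85
  86  86  88 105 102  97  97  97  97  97  98  97  95  96  95  95  95  91
  83  84  85  85  85  84  83  84  84  84  84  84  84  84  84  84  83  84
  84  84  84  85  83  84  84  84  83  83  85  86 167 182 177 175]
```

Centred to within about 1 mm. Lift and transit.

```bash
python3 -m jog '[[0,0,-1,0,0,0,200],[0,0,-4,0,0,0,200],[0,0,-8,0,0,0,200],[0,0,-12,0,0,0,200],[0,0,-16,0,0,0,200],[0,0,-20,0,0,0,200],[2,0,-22,0,0,0,200],[4,0,-22,0,0,0,200]]' 40
python3 -m jog '[[3,0,-1,-0.1,0,0,200],[7,0,-2,-0.2,0,0,200],[11,0,-3,-0.3,0,0,200],[15,0,-3,-0.4,0,0,200],[19,0,-3,-0.5,0,0,200],[23,0,-3,-0.6,0,0,200],[26,0,-3,-0.698,0,0,200],[26,0,-3,-0.698,0,0,200]]' 40
python3 - <<'E'
from h import *
o=get_obs();print(o['q'],Ro.from_rotvec(o['tool_rot']).as_matrix())
E
```

```text
t: 4.18
tool_pos: [0.4473, -0.195, 0.2582]
tool_rot: [2.22, 2.218, 0.004]
contact_force: [0.2, -0.6, -1.8]
opening: 0.0431
t: 4.85
tool_pos: [0.4441, 0.0712, 0.2839]
tool_rot: [1.808, 1.826, 0.669]
contact_force: [-1.0, 0.4, -3.5]
opening: 0.043
[-0.01908432 -0.96109368  2.36124094  0.02329437  1.04120279 -0.03319877] [[-0.01025584  0.76442615  0.64462972]
 [ 0.9999462   0.00683689  0.00780136]
 [ 0.0015563   0.64467505 -0.76445514]]
```

```bash
python3 - <<'E'
from h import *
import pickle
o=get_obs();c=calibration('wrist');w=get_image('wrist');a=get_image('scene');b=get_image('side')
pickle.dump((o,c),open('w4.pkl','wb'))
for n,i in (('w4',w),('s4',a),('d4',b)): cv2.imwrite(f'pics/{n}.png',i[:,:,::-1])
print(o['tool_pos'],proj(c,[[.487,.1695,.153],[.534,.163,.095]]))
f=lambda im,x,y,w,h,k:cv2.resize(im[y:y+h,x:x+w],None,fx=k,fy=k,interpolation=cv2.INTER_CUBIC)
col=np.vstack([f(a,335,205,80,100,3),f(b,280,200,80,100,3)])[:, :, ::-1]
cv2.imwrite('pics/c4.png',np.hstack([cv2.resize(w,(560,420))[:,:,::-1] if 0 else np.vstack([cv2.resize(w,(560,420))[:,:,::-1],np.zeros((180,560,3),np.uint8)]),col]))
E
```

```text
[0.44410667 0.07119557 0.2838817 ] [[250.31851504  95.95796428]
 [265.43023969 114.40394773]]
```

View pics/c4.png

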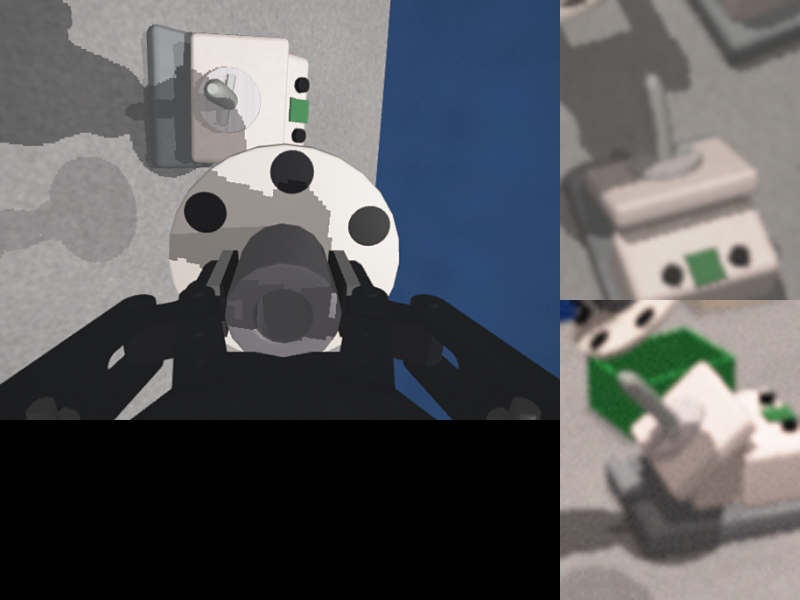

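The wrist view shows the plate, the spindle and even the pin end-on. I'll enlarge it.

```bash
python3 - <<'E'
import cv2,numpy as np
w=cv2.imread('pics/w4.png')
x,y,k=160,15,4
cv2.imwrite('pics/c5.png',cv2.resize(w[y:y+150,x:x+200],None,fx=k,fy=k,interpolation=cv2.INTER_CUBIC))
E
```

```text
(no output)
```

View pics/c5.png

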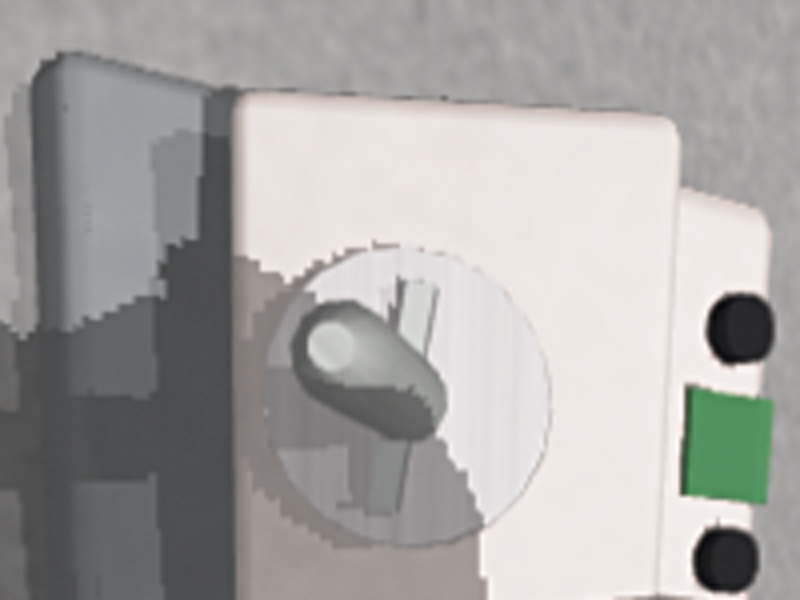

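Plate centre is at wrist (261.8,114.3) and tip centre at (242.8,101.5). The pin's ends are at (264.3,85.3) and (255,143). Fitting the mixer pose and the pin direction.

```bash
cat > fit.py <<'E'
from h import *
import pickle
np.set_printoptions(precision=4,suppress=True)
o,c=pickle.load(open('w4.pkl','rb'));s,d=calibration('scene'),calibration('side')
def head(x,y,yaw):
    b=np.array([np.cos(yaw),np.sin(yaw),0]);t=np.radians(40)
    z=np.array([0,0,np.cos(t)])-b*np.sin(t); yv=np.cross([0,0,1],b); xv=np.cross(yv,z)
    return np.array([x,y,.095]),np.c_[xv,yv,z]
def res(v,cams):
    P,H=head(*v);r=[]
    for cc,pp,tt,sg in cams:
        r.append((proj(cc,[P,P+.076*H[:,2]])-np.array([pp,tt]))/sg)
    return np.ravel(r)
W=(c,(261.75,114.25),(242.75,101.5),1);S=(s,(371,258.6),(366.3,230.4),1.5);D=(d,(317.5,242),(302.2,225.5),1.5)
if __name__=='__main__':
    for n,cs in (('w',[W]),('s',[S]),('d',[D]),('all',[W,S,D])):
        q=least_squares(res,[.53,.165,-.1],args=(cs,));print(n,q.x,np.degrees(q.x[2]),q.fun)
    P,H=head(*least_squares(res,[.53,.165,-.1],args=([W],)).x)
    # pin ends on plane z=6mm above face
    e=[]
    for p in ((264.5,85),(255,143)):
        o_,r=ray(c,p);k=((P+.006*H[:,2]-o_)@H[:,2])/(r@H[:,2]);e.append(H.T@(o_+k*r-P))
    print('pin ends',e,np.degrees(np.arctan2(*(e[0]-e[1])[[1,0]])))
E
python3 fit.py
```

```text
w [ 0.5299  0.1629 -0.0526] -3.0148179339941623 [-0.338  -0.0027  0.2504 -0.0007]
s [ 0.5336  0.1672 -0.0572] -3.2748981245706132 [-0.0759 -0.2847  0.0739  0.2889]
d [0.5302 0.1579 0.0739] 4.236199557485712 [ 0.4267 -0.4527 -0.4121  0.4364]
all [ 0.5302  0.1631 -0.0514] -2.9443883134794975 [-0.0811 -0.1604  0.5953 -0.106  -1.4032 -0.6932 -1.3488 -0.098  -0.0239
 -0.9722 -1.3677 -0.6637]
pin ends [array([0.0034, 0.0233, 0.006 ]), array([-0.0045, -0.025 ,  0.006 ])] 80.72214134686416
```

```bash
cat > go.py <<'E'
import sys
from fit import *
P,H=head(.530,.163,np.radians(-3.2)); TC=.030
def state():
    o=get_obs();R=Ro.from_rotvec(o['tool_rot']).as_matrix();return o,np.array(o['tool_pos']),R
def rel():
    o,p,R=state(); q=H.T@(p-P); R0=np.c_[H[:,1],H[:,0],-H[:,2]]
    tilt=H.T@(-R[:,2]); dv=Ro.from_matrix(R0.T@R).as_rotvec()
    print('t',o['t'],'head xy mm',q[:2]*1e3,'foot L mm',(q[2]-TC)*1e3,'tilt xy mrad',tilt[:2]*1e3,'phi deg',np.degrees(dv[2]),'F head',H.T@o['contact_force'],'M',H.T@o['wrist_torque'],'q6',o['q'][5],'open',o['opening']*1e3)
def to(L,x=0,y=0,phi=0):
    o,p,R=state();R0=np.c_[H[:,1],H[:,0],-H[:,2]]@Ro.from_rotvec([0,0,np.radians(phi)]).as_matrix()
    t=P+H@np.array([x,y,L+TC]); print('delta cm',R.T@(t-p)*100,'rot',Ro.from_matrix(R.T@R0).as_rotvec())
if __name__=='__main__':
    rel()
    if len(sys.argv)>1: to(*map(float,sys.argv[1:]))
E
python3 go.py 0.095
```

```text
t 5.0 head xy mm [  64.3925 -102.0064] foot L mm 167.4317491651868 tilt xy mrad [ -2.4684 -35.4068] phi deg -2.530921916379581 F head [-0.905   0.4725 -2.0336] M [0.0031 0.5136 0.0256] q6 -0.03714159667343854 open 43.157005677596935
delta cm [10.2136 -6.0124  7.5839] rot [ 0.0033 -0.0354  0.0442]
```

```bash
python3 -m jog '[[2.5,-1.5,0.5,0,-0.01,0.01,200],[5,-3,1.5,0,-0.02,0.02,200],[7.5,-4.5,2.5,0.003,-0.035,0.044,200],[10.2,-6,3.5,0.003,-0.035,0.044,200],[10.2,-6,5,0.003,-0.035,0.044,200],[10.2,-6,6.5,0.003,-0.035,0.044,200],[10.2,-6,7.5,0.003,-0.035,0.044,200],[10.2,-6,7.6,0.003,-0.035,0.044,200]]' 40
python3 go.py 0.095
python3 - <<'E'
from h import *
import pickle
o=get_obs();c=calibration('wrist');w=get_image('wrist');a=get_image('scene');b=get_image('side')
pickle.dump((o,c),open('w6.pkl','wb'))
for n,i in (('w6',w),('s6',a),('d6',b)): cv2.imwrite(f'pics/{n}.png',i[:,:,::-1])
f=lambda im,x,y,w,h,k:cv2.resize(im[y:y+h,x:x+w],None,fx=k,fy=k,interpolation=cv2.INTER_CUBIC)
cv2.imwrite('pics/c6.png',np.hstack([f(a,310,190,100,120,4),f(b,260,170,100,120,4)])[:,:,::-1])
E
```

```text
t: 5.67
tool_pos: [0.4506, 0.1655, 0.1884]
tool_rot: [1.865, 1.759, 0.633]
contact_force: [-0.9, -0.5, -2.3]
opening: 0.0433
t 5.6667 head xy mm [-0.7922 -1.9091] foot L mm 92.63185501424762 tilt xy mrad [5.0663 3.7347] phi deg 0.08749006725814353 F head [-2.1391 -0.5842 -1.1933] M [-0.0208  0.5432 -0.0029] q6 0.5489207109817311 open 43.26820212539336
delta cm [ 0.1901  0.0777 -0.2379] rot [-0.0051  0.0037 -0.0015]
```

View pics/c6.png

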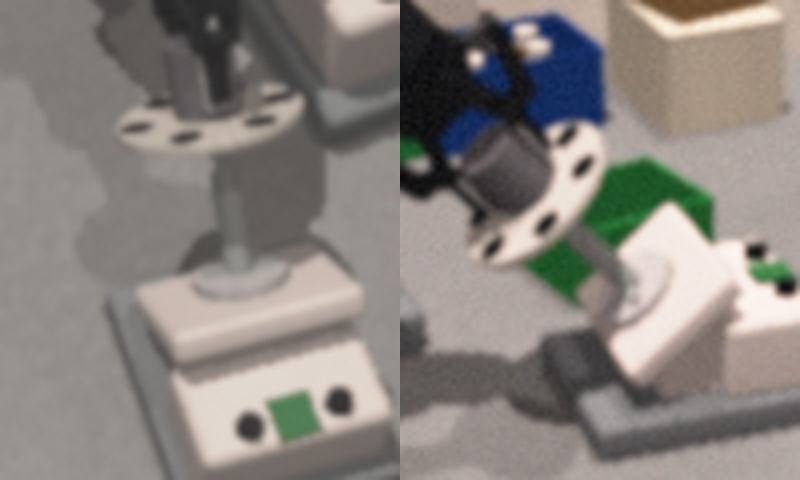

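```bash
python3 - <<'E'
from go import *
import pickle
o,c=pickle.load(open('w6.pkl','rb'))
p=np.array(o['tool_pos']);R=Ro.from_rotvec(o['tool_rot']).as_matrix();a=-R[:,2];foot=p-.030*a
th=np.linspace(0,2*np.pi,721)
def circ(C,X,Y,r): return C+r*(np.outer(np.cos(th),X)+np.outer(np.sin(th),Y))
for n,cc,off in (('scene',s,(310,190)),('side',d,(260,170))):
    f=lambda q:(proj(cc,q)-off)*4+(0 if n=='scene' else np.array([400,0]))
    D=f(circ(foot+.016*a,R[:,0],R[:,1],.06));Q=f(circ(P,H[:,0],H[:,1],.032))
    print(n,'disc x',D[:,0].min(),D[:,0].max(),'y',D[:,1].min(),D[:,1].max(),'plate x',Q[:,0].min(),Q[:,0].max(),'y',Q[:,1].min(),Q[:,1].max())
E
```

```text
scene disc x 112.25366744068151 300.37500923182984 y 82.08168524722191 146.1292299433385 plate x 186.76293618321324 284.30031949610225 y 250.77271198130734 290.18910945840935
side disc x 462.045336589189 598.6560926263478 y 120.91630933117744 263.63036742898316 plate x 594.3540978712952 665.7561153833053 y 245.3087458711649 319.82451641839884
```

```bash
python3 -m jog '[[0.1,0.08,0.3,-0.005,0.004,0,200],[0.2,0.08,0.8,-0.005,0.004,0,200],[0.2,0.08,1.3,-0.005,0.004,0,200],[0.2,0.08,1.8,-0.005,0.004,0,200],[0.2,0.08,2.2,-0.005,0.004,0,200],[0.2,0.08,2.4,-0.005,0.004,0,200],[0.2,0.08,2.4,-0.005,0.004,0,200],[0.2,0.08,2.4,-0.005,0.004,0,200]]' 40; python3 go.py 0.058
```

```text
t: 6.48
tool_pos: [0.4669, 0.1672, 0.1732]
tool_rot: [1.859, 1.756, 0.647]
contact_force: [-0.9, 0.5, -2.5]
opening: 0.0435
t 6.4833 head xy mm [1.7845 0.6429] foot L mm 70.56363696448831 tilt xy mrad [-4.3788 -2.1836] phi deg 0.11415335544094231 F head [-2.2783  0.4808 -1.3214] M [0.0109 0.5277 0.0204] q6 0.5601598670309568 open 43.53852663149799
delta cm [-0.0674 -0.1838  1.2554] rot [ 0.0044 -0.0022 -0.002 ]
```

```bash
python3 -m jog '[[-0.03,-0.1,0.1,0.004,-0.002,0,200],[-0.06,-0.18,0.3,0.004,-0.002,0,200],[-0.06,-0.18,0.5,0.004,-0.002,0,200],[-0.06,-0.18,0.7,0.004,-0.002,0,200],[-0.06,-0.18,0.9,0.004,-0.002,0,200],[-0.06,-0.18,1.1,0.004,-0.002,0,200],[-0.06,-0.18,1.1,0.004,-0.002,0,200]]' 40; python3 go.py 0.048
```

```text
t: 7.07
tool_pos: [0.4725, 0.1661, 0.1631]
tool_rot: [1.862, 1.758, 0.641]
contact_force: [0.1, 1.0, -1.6]
opening: 0.0436
t 7.0667 head xy mm [-0.3207 -0.0652] foot L mm 59.15038922818797 tilt xy mrad [0.3773 0.1996] phi deg 0.10808266724476037 F head [-0.9891  0.9674 -1.272 ] M [-0.0045  0.5413  0.0452] q6 0.5650396225933704 open 43.64568762841872
delta cm [0.0068 0.0325 1.115 ] rot [-0.0004  0.0002 -0.0019]
```

```bash
python3 -m jog '[[0,0.03,0.3,0,0,0,200],[0,0.03,0.6,0,0,0,200],[0,0.03,0.9,0,0,0,200],[0,0.03,1.2,0,0,0,200],[0,0.03,1.5,0,0,0,200],[0,0.03,1.8,0,0,0,200],[0,0.03,1.8,0,0,0,200]]' 40; python3 go.py 0.02
```

```text
t: 7.65
tool_pos: [0.4843, 0.1653, 0.1486]
tool_rot: [1.863, 1.758, 0.639]
contact_force: [-0.0, 0.9, -2.3]
opening: 0.0433
t 7.65 head xy mm [-0.5888 -0.2238] foot L mm 40.52806508338133 tilt xy mrad [1.5753 0.6347] phi deg 0.09991807084916186 F head [-1.5663  0.8528 -1.7186] M [0.0014 0.4934 0.0455] q6 0.573640174082182 open 43.301126087494644
delta cm [0.0238 0.0621 2.0527] rot [-0.0016  0.0006 -0.0017]
```

```bash
python3 -m jog '[[0,0.05,0.4,-0.001,0,0,200],[0,0.05,0.8,-0.001,0,0,200],[0,0.05,1.2,-0.001,0,0,200],[0,0.05,1.6,-0.001,0,0,200],[0,0.05,2.0,-0.001,0,0,200],[0,0.05,2.3,-0.001,0,0,200],[0,0.05,2.3,-0.001,0,0,200]]' 40; python3 go.py 0.008
```

```text
t: 8.23
tool_pos: [0.4995, 0.1644, 0.1306]
tool_rot: [1.863, 1.758, 0.639]
contact_force: [0.2, -0.1, -1.8]
opening: 0.0433
t 8.2333 head xy mm [-0.5501 -0.3418] foot L mm 16.89809889978026 tilt xy mrad [1.4757 0.8805] phi deg 0.09946233681632442 F head [-0.9802 -0.0945 -1.5634] M [ 0.0844  0.5356 -0.0256] q6 0.5888244533914848 open 43.30226520592217
delta cm [0.0351 0.0563 0.8897] rot [-0.0015  0.0009 -0.0017]
```

Sliding freely. I'll approach the pin in small steps until contact.

```bash
python3 -m jog '[[0,0.03,0.3,-0.001,0,0,200],[0,0.03,0.6,-0.001,0,0,200],[0,0.03,0.9,-0.001,0,0,200],[0,0.03,0.9,-0.001,0,0,200]]' 40; python3 go.py 0.006
python3 -m jog '[[0,0,0.1,0,0,0,200],[0,0,0.2,0,0,0,200],[0,0,0.3,0,0,0,200],[0,0,0.3,0,0,0,200]]' 40; python3 go.py 0.006
```

```text
t: 8.57
tool_pos: [0.5056, 0.164, 0.1234]
tool_rot: [1.863, 1.758, 0.639]
contact_force: [0.5, -0.2, -2.3]
opening: 0.0438
t 8.5667 head xy mm [-0.5027 -0.3856] foot L mm 7.457975314036282 tilt xy mrad [0.9237 0.9462] phi deg 0.09959185790898059 F head [-1.0854 -0.1302 -2.121 ] M [ 0.0776  0.4948 -0.0086] q6 0.5965544385974113 open 43.813084509817166
delta cm [0.0388 0.0503 0.1457] rot [-0.0009  0.0009 -0.0017]
t: 8.9
tool_pos: [0.5075, 0.1638, 0.1212]
tool_rot: [1.863, 1.758, 0.639]
contact_force: [-3.8, -0.7, 1.1]
opening: 0.0436
t 8.9 head xy mm [-0.3874 -0.4215] foot L mm 4.516839187417395 tilt xy mrad [0.9225 1.1399] phi deg 0.09630932368237508 F head [-2.1536 -0.9343  3.306 ] M [-0.0829  0.6867 -0.0056] q6 0.5989904438727683 open 43.55785065343504
delta cm [ 0.042   0.0385 -0.1484] rot [-0.0009  0.0011 -0.0017]
```

Contact with the pin at about 5 N. I push slightly more, then turn in 4° steps, guarded by a check that stops when the force drops or rises.

```bash
cat > chk.py <<'E'
from go import *
o,p,R=state();f=H.T@o['contact_force'];q=H.T@(p-P);m=H.T@o['wrist_torque']
dv=Ro.from_matrix(np.c_[H[:,1],H[:,0],-H[:,2]].T@R).as_rotvec()
print('phi %.1f L %.2f Fz %.1f Fxy %.1f %.1f Mz %.2f'%(np.degrees(dv[2]),(q[2]-TC)*1e3,f[2],f[0],f[1],m[2]))
sys.exit(0 if 2<f[2]<8 and abs(m[2])<.25 else 1)
E
python3 -m jog '[[0,0,0.06,0,0,0,200],[0,0,0.12,0,0,0,200],[0,0,0.12,0,0,0,200]]' >/dev/null; python3 chk.py &&
python3 -m jog '[[0,0,0,0,0,0.035,200],[0,0,0,0,0,0.07,200],[0,0,0,0,0,0.07,200]]' >/dev/null && python3 chk.py &&
python3 -m jog '[[0,0,0,0,0,0.035,200],[0,0,0,0,0,0.07,200],[0,0,0,0,0,0.07,200]]' >/dev/null && python3 chk.py &&
python3 -m jog '[[0,0,0,0,0,0.035,200],[0,0,0,0,0,0.07,200],[0,0,0,0,0,0.07,200]]' >/dev/null && python3 chk.py
```

```text
phi 0.1 L 3.36 Fz 4.4 Fxy -2.2 -0.5 Mz 0.01
phi 4.1 L 3.51 Fz 4.5 Fxy -2.0 -0.5 Mz -0.05
phi 8.1 L 3.64 Fz 4.3 Fxy -2.5 -0.2 Mz -0.05
phi 12.1 L 3.74 Fz 4.8 Fxy -2.7 -0.5 Mz -0.07
```

```bash

python3 -m jog '[[0,0,0.01,0,0,0.035,200],[0,0,0.01,0,0,0.07,200],[0,0,0.01,0,0,0.07,200]]' >/dev/null && python3 chk.py &&
python3 -m jog '[[0,0,0.01,0,0,0.035,200],[0,0,0.01,0,0,0.07,200],[0,0,0.01,0,0,0.07,200]]' >/dev/null && python3 chk.py &&
python3 -m jog '[[0,0,0.01,0,0,0.035,200],[0,0,0.01,0,0,0.07,200],[0,0,0.01,0,0,0.07,200]]' >/dev/null && python3 chk.py &&
python3 -m jog '[[0,0,0.01,0,0,0.035,200],[0,0,0.01,0,0,0.07,200],[0,0,0.01,0,0,0.07,200]]' >/dev/null && python3 chk.py &&
python3 -m jog '[[0,0,0.01,0,0,0.035,200],[0,0,0.01,0,0,0.07,200],[0,0,0.01,0,0,0.07,200]]' >/dev/null && python3 chk.py
```

```text
phi 16.1 L 3.71 Fz 4.3 Fxy -1.4 -0.1 Mz -0.03
phi 20.0 L 3.69 Fz 4.3 Fxy -1.6 0.1 Mz -0.01
phi 23.9 L 3.67 Fz 3.8 Fxy -2.0 0.2 Mz -0.03
phi 27.8 L 3.74 Fz 4.0 Fxy -1.3 -0.1 Mz 0.01
phi 31.7 L 3.73 Fz 3.6 Fxy -0.9 -1.0 Mz 0.05
```

```bash
python3 go.py 0.0035 0 0 32
```

```text
t 11.15 head xy mm [2.1208 0.1907] foot L mm 3.7254066471029206 tilt xy mrad [-3.19   -0.2564] phi deg 31.726015699139396 F head [-0.8757 -1.006   3.5738] M [-0.2692  0.4329  0.0452] q6 1.1521326090796953 open 43.388630393857504
delta cm [-0.1278 -0.1704  0.0219] rot [ 0.0026 -0.0019  0.0048]
```

```bash

python3 -m jog '[[-0.07,-0.1,0.04,0.002,-0.001,0.035,200],[-0.13,-0.17,0.07,0.003,-0.002,0.07,200],[-0.13,-0.17,0.07,0.003,-0.002,0.07,200]]' >/dev/null && python3 chk.py &&
python3 -m jog '[[0,-0.02,0.01,0,0,0.035,200],[0,-0.02,0.01,0,0,0.07,200],[0,-0.02,0.01,0,0,0.07,200]]' >/dev/null && python3 chk.py &&
python3 -m jog '[[0,-0.02,0.01,0,0,0.035,200],[0,-0.02,0.01,0,0,0.07,200],[0,-0.02,0.01,0,0,0.07,200]]' >/dev/null && python3 chk.py &&
python3 -m jog '[[0,-0.02,0.01,0,0,0.035,200],[0,-0.02,0.01,0,0,0.07,200],[0,-0.02,0.01,0,0,0.07,200]]' >/dev/null && python3 chk.py 
python3 go.py 0.0035 0 0 50
```

```text
phi 35.6 L 2.75 Fz -1.5 Fxy -0.6 -0.3 Mz -0.05
t 11.4 head xy mm [-0.3795 -0.0827] foot L mm 2.7487983612439484 tilt xy mrad [ 0.7151 -0.3628] phi deg 35.635316322250674 F head [-0.552  -0.2596 -1.4662] M [ 0.0339  0.4467 -0.0517] q6 1.2187937777134161 open 43.284854779714365
delta cm [ 0.0288  0.026  -0.0751] rot [-0.0008  0.0002  0.2507]
```

It dropped in: the force is gone at phi 35.6°. No more turning, just pushing straight in.

```bash

python3 -m jog '[[0,0,0.1,0,0,0,200],[0,0,0.2,0,0,0,200],[0,0,0.2,0,0,0,200]]' >/dev/null; python3 chk.py
python3 -m jog '[[0,0,0.1,0,0,0,200],[0,0,0.15,0,0,0,200],[0,0,0.15,0,0,0,200]]' >/dev/null; python3 chk.py; python3 go.py
```

```text
phi 35.6 L 0.53 Fz -1.6 Fxy -0.3 1.4 Mz 0.01
phi 35.6 L -1.00 Fz 3.3 Fxy -0.6 -0.3 Mz -0.00
t 11.9 head xy mm [-0.4244 -0.0747] foot L mm -0.9963552903380045 tilt xy mrad [ 0.9388 -0.3637] phi deg 35.551817316926304 F head [-0.5879 -0.3055  3.2727] M [-0.0019  0.5374 -0.0013] q6 1.2202853216830496 open 43.626251244652735
```

It has bottomed about 6 mm below the pin contact height. One light extra push, then release and look.

```bash

python3 -m jog '[[0,0,0.08,0,0,0,200],[0,0,0.08,0,0,0,200],[0,0,0,0,0,0,200]]' >/dev/null; python3 chk.py
python3 -m jog '[[0,0,0,0,0,0,150],[0,0,0,0,0,0,100],[0,0,0,0,0,0,60],[0,0,0,0,0,0,60],[0,0,0,0,0,0,30],[0,0,0,0,0,0,0],[0,0,0,0,0,0,0],[0,0,0,0,0,0,0]]'; python3 go.py
python3 -m jog '[[0,0,-1,0,0,0,0],[0,0,-3,0,0,0,0],[0,0,-6,0,0,0,0],[0,0,-9,0,0,0,0],[0,0,-12,0,0,0,0],[0,0,-14,0,0,0,0],[0,0,-14,0,0,0,0]]'
python3 - <<'E'
from h import *
import pickle
o=get_obs();c=calibration('wrist');w=get_image('wrist');a=get_image('scene');b=get_image('side')
pickle.dump((o,c),open('w7.pkl','wb'))
f=lambda im,x,y,w,h,k:cv2.resize(im[y:y+h,x:x+w],None,fx=k,fy=k,interpolation=cv2.INTER_CUBIC)
cv2.imwrite('pics/w7.png',w[:,:,::-1])
cv2.imwrite('pics/c7.png',np.vstack([np.hstack([f(a,310,190,100,90,4),f(b,260,190,100,90,4)]),cv2.copyMakeBorder(cv2.resize(w,(320,240)),0,0,0,480,0)])[:,:,::-1])
E
```

```text
phi 35.5 L -0.99 Fz 2.9 Fxy -1.5 -1.2 Mz -0.02
t: 12.82
tool_pos: [0.5111, 0.164, 0.117]
tool_rot: [2.415, 1.159, 0.853]
contact_force: [-0.3, 0.3, 0.1]
opening: 0.0853
t 12.8167 head xy mm [-0.388  -0.0831] foot L mm -0.9971857369171188 tilt xy mrad [ 0.9641 -0.3086] phi deg 35.544958334352025 F head [-0.1914  0.2736  0.3277] M [0.0203 0.2165 0.0279] q6 1.2201697413398813 open 85.30533956658087
t: 13.4
tool_pos: [0.4218, 0.1701, 0.23]
tool_rot: [2.411, 1.157, 0.866]
contact_force: [0.9, 0.9, 1.2]
opening: 0.085
```

View pics/c7.png

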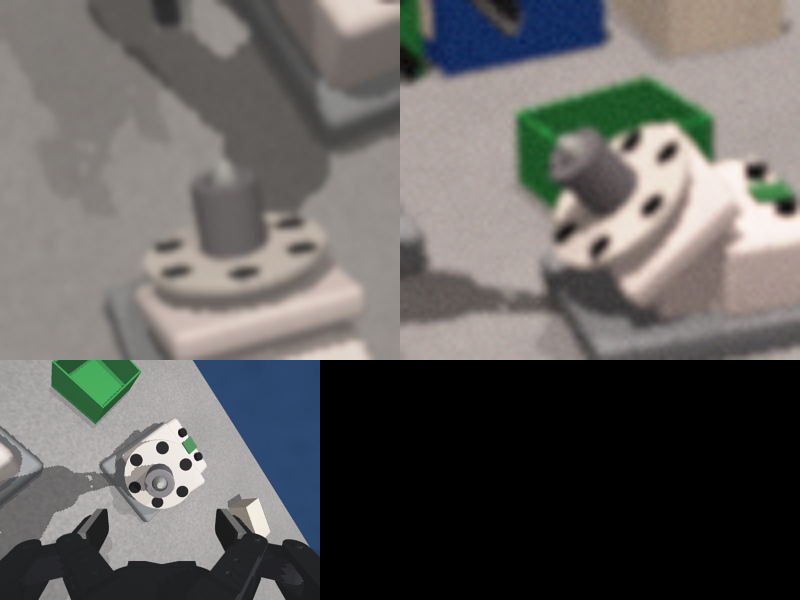

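Released. The scene crop shows the tip protruding to about (222,155), with the hub top at (226,178) and the disc spanning 143 to 330. I'll check this against predictions for seated (0 mm) and unseated (6 mm).

```bash
python3 - <<'E'
from go import *
th=np.linspace(0,2*np.pi,361)
C=lambda z,r:P+z*H[:,2]+r*(np.outer(np.cos(th),H[:,0])+np.outer(np.sin(th),H[:,1]))
o,c=pickle.load(open('w7.pkl','rb'))
for n,cc,off,k in(('scene',s,(310,190),4),('side',d,(260,190),4),('wrist',c,(0,0),1)):
  f=lambda q:(proj(cc,q)-off)*k+(np.array([400,0]) if n=='side' else 0)
  print(n,'tip',f([P+.076*H[:,2]]),'plate',f([P]))
  for L in(0,.006):
    D=f(C(L+.016,.06));print('  L',L,'hubtop',f([P+(L+.064)*H[:,2]])[0],'disc x',D[:,0].min(),D[:,0].max(),'y',D[:,1].min(),D[:,1].max())
im=cv2.imread('pics/w7.png');cv2.imwrite('pics/c8.png',cv2.resize(im[110:290,200:420],None,fx=3.5,fy=3.3,interpolation=cv2.INTER_CUBIC))
E
```

```text
scene tip [[217.2339 160.7637]] plate [[235.3888 270.0738]]
  L 0 hubtop [220.1579 178.3187] disc x 140.27518852060007 324.00326832281985 y 212.55785156290085 285.109931068542
  L 0.006 hubtop [218.6986 169.5551] disc x 138.7181246253317 322.72672834775244 y 204.27740290541294 276.2841626174559
side tip [[560.3168 137.9679]] plate [[629.6824 202.2494]]
  L 0 hubtop [571.5552 148.3817] disc x 549.6108963536399 683.8707314902206 y 120.01851030676778 260.29068911271463
  L 0.006 hubtop [565.9498 143.1875] disc x 544.1602925490829 678.5357962021801 y 114.93071386069755 255.38209886660195
wrist tip [[320.4388 250.1912]] plate [[320.7656 225.4183]]
  L 0 hubtop [320.5029 245.3284] disc x 248.7788961346974 392.5226605400442 y 155.9453808429767 296.05116130434385
  L 0.006 hubtop [320.4716 247.7031] disc x 247.3379970964723 393.91354928947123 y 156.20090785422008 298.8958616973056
```

View pics/c8.png

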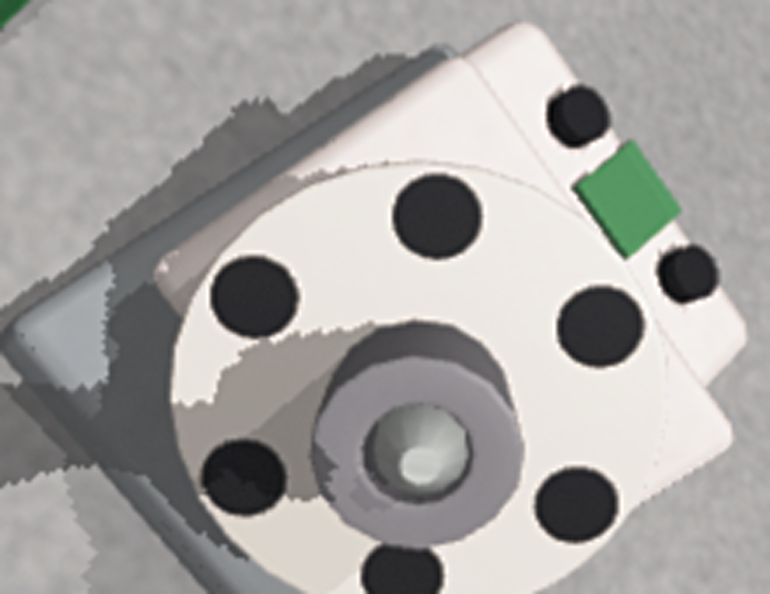

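Every view matches fully seated: wrist disc width is about 140 px against 144 predicted home and 147 on the pin, and side and scene agree with L=0. The gripper is clear, so I'm handing in.

```bash
python3 -c "
from station import *;print(finish_job(), get_obs()['t'])"
```

```text
the job is handed in; nothing more can be done
the job is handed in; nothing more can be done
```

The carousel is on the smaller mixer's spindle with its notches over the drive pin, sitting flush on the plate. I let go, backed the gripper away and handed the job in at about 14 s of the 61 s allowed. The hand-in reports no verdict.

**What I did**
- The first grip was about 9.5 mm off the hub's centre, so I opened the jaws, shifted and gripped again before lifting.
- I found the spindle with the wrist camera and slid the carousel on along it with only 1–2 N of sideways force.
- It met the pin at about 5 N. I turned it in 4° steps under a push of about 6 N.
- After about 35.5° the push force vanished, meaning it had dropped in. I stopped turning and pushed it straight home.

**Last checks**
- **Depth:** it bottomed about 6 mm below where it first touched the pin, which matches the pin's height. It then took about 5 N with no twist.
- **Wrist view after release:** the carousel is centred, with the spindle tip showing through the bore. The disc measures about 140 px across, against 144 predicted when home and 147 if still resting on the pin.
- **Scene and side views:** both also fit the home position, once their steady offset of about 1 px is allowed for.
- **Bystanders:** I never went near the bottle, carton or green bin, but I did not re-measure their positions.

**Disagreement:** during measuring, the side camera alone put the mixer's heading about 7° away from the other two cameras, and its position about 5–10 mm off. I used the wrist camera's values, and the free slide along the spindle bore them out.

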